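# Feel the end float of a polishing spindle and centre it

### The job

Take the dental polishing motor's spindle by its brass grip and feel its end float: first push it gently in towards the motor until it bears on its inner stop for a moment, then draw it gently out until it bears on its outer stop for a moment. Then leave the spindle standing midway between the two stops and let go, without forcing it hard against either stop and without disturbing the model, the jar or the rubber block.

Things in the scene. Friction and masses are not known exactly. Their poses are not given: they have to be found in the camera images.
- motor: White bench polishing motor, fixed: a lying drum 108 mm across and 180 mm long on a foot; top 164 mm above the bench. Origin: underside centre, on the bench; z up. Its spindle runs level along its y axis, 110 mm up, with the brass grip at the -y end. 'In' (push) is the motor's +y direction, 'out' (pull) its -y. Stands in a 10 x 12 cm patch, turned up to 0.45 rad either way.
- boss (a point): Centre of the outer face of the aluminium bearing boss (52 mm across) from which the grip end of the spindle comes out, 108 mm from the motor's origin, fixed to it, same axes. Inside the motor, unseen, the spindle meets an inner and an outer thrust washer, its stops. Where they lie varies by over 1 cm and cannot be read from any pose; the travel between them is 11 to 20 mm.
- spindle: Steel shaft 16 mm across, about 0.5 kg, with a brass grip and, at the other end, a felt wheel. It only slides along its y axis (out is -y), does not turn, drags with about 2 N and stays where left. It starts between its stops, not midway. Each stop gives about 4 N per mm from first touch; 3 to 12 N on a stop is a proper feel, over 20 N damages it. Origin: on the shaft, inside the motor.
- grip (a point): Centre of the brass grip, on the spindle axis 110 mm above the bench; moves with the spindle, same axes (out is -y). A waist 28 mm in diameter and 40 mm long along the axis, between rims 36 mm in diameter, 6 mm thick; a 40 mm taper beyond. Its centre starts 58 to 80 mm out from the boss. Take it from above, fingers closing across the shaft (motor's x).
- model: Cream plaster dental model, loose, 60 x 70 x 30 mm high, lying on the bench beyond the end of the grip. Leave alone. Origin: underside centre.
- jar: White jar with a red cap, loose, 48 mm in diameter and 50 mm high, standing on the far (motor's +x) side of the grip. Leave alone. Origin: underside centre.
- rubber_block: Black rubber block, loose, 55 x 40 x 28 mm high, lying on the near (motor's -x) side of the grip. Leave alone. Origin: underside centre.

How it is judged (in metres and radians):
On the way, in this order (a step that is already met when the one before it is completed fails the run):
1. the spindle is pushed in and bears on its inner stop with more than 2 N for 0.2 s (contact force between spindle and face_in above 2 N), for 0.2 s.
2. then it is drawn out and bears on its outer stop with more than 2 N for 0.2 s (contact force between spindle and face_out above 2 N), for 0.2 s.
At the end, for the whole second after the job is handed in: The spindle stands still within 1.5 mm of the middle of its travel between the two stops (felt in, then out), and is let go (distance between collar and mid below 0.0015 m and linear speed of spindle below 0.005 m/s); the robot touches nothing.
It fails at once if the spindle is pressed on either stop with more than 20 N (contact force between spindle and face_in above 20 N or contact force between spindle and face_out above 20 N).
It fails at once if the plaster model is moved by more than 15 mm (distance of model from where it was at the start of the episode above 0.015 m).
It fails at once if the jar is moved by more than 15 mm (distance of jar from where it was at the start of the episode above 0.015 m).
It fails at once if the rubber block is moved by more than 15 mm (distance of rubber_block from where it was at the start of the episode above 0.015 m).
It also fails if it takes over 64 s, if anything falls off the work surface, if the arm or the gripper's body presses on something with over 40 N, if the wrist force passes 120 N, or if a joint passes its speed limit or range.

### The arm

A 6-joint arm with a two-finger parallel gripper is mounted at the origin on the work surface. World frame = base frame: x ahead of the robot, y to its left, z up, the work surface at z = 0. Lengths are in m, angles in degrees, forces in N, time in s.
With the tool pointing down it reaches from about 0.25 to 0.725 m from the base axis. Payload 9.7 kg.
Tool frame: the origin (TCP) lies midway between the tips of the shut fingers; the grasp point (between the pads) lies bot.hold_point_z behind it (bot.hold_point_z is the distance from the TCP to the grasp point, in m); z points along the fingers, y is the line along which they close (so a half turn about z gives the same grasp; the last joint's range is limited). The gripper opens to 85 mm and grips with 20 to 120 N. Pads are 22 mm wide; open, the fingers measure 114 mm over their backs; the gripper's body (76 mm by 85 mm) begins 54 mm behind the grasp point. The pads swing forward as they close: fully open they stand 13 mm farther back than shut.
Start: joints at [-70.073, 4.979, 10.078, 95.1, 0, 90], TCP at [0.187, -0.517, 0.209] pointing down, gripper open.
Joint ranges: [-179.16, 179.16], [-48.56, 103.87], [-65.8, 70.77], [-126.05, 130.52], [-82.76, 87.17], [-180, 180]. Speed limits (degrees/s): [127.2, 127.2, 147.25, 180, 180, 180].

### API

Orientations are given as [roll, pitch, yaw] about the fixed x, y, z axes, in that order (R = Rz(yaw) Ry(pitch) Rx(roll)).
In Python, from workcell import bot, camera, camera_model, ticket gives the robot as it stands.
- The arm moves only by the tool send_rows, never from a script. Its argument "targets" is text: rows parted by semicolons, each of 5 numbers parted by spaces: the shift along the tool's x, y, z in mm, then the turn about the tool's z in degrees, then the closure in counts, from 0 (fully open) to 255 (shut). A call has 1 to 20 rows; each row is the pose to reach, as a shift and turn from the pose commanded when the call began, along the tool's axes at that moment; what a row does not reach only later rows make up. A row lasts 1/8 s, in which the tool goes at most 62.5 mm and 10.7 degrees, less where a joint would pass 70% of its speed; a pose out of reach is approached as far as the arm can. A call with a gripper value outside its range is refused whole. The fingers move at their own pace and stop on an object; "newtons" is the grip in N (left out, the last holds). Time passes only in rows, so rows that repeat a pose let the fingers close. It gives the time, the measured TCP pose, the force, the opening and the grip force at its end, in the units of the state.
- bot.get_obs(): the state, without advancing time (a new reading comes with each control period).
- camera(name): name is "side" or "top"; returns the picture (384x512x3 uint8, blue, green, red); there is no depth.
- camera_model(name): a dict with "K" (3x3 intrinsics, pixels), "pose" (4x4, takes a point from camera to world coordinates). Camera axes: x right, y down, z forward; pixel columns grow to the right and rows downward; lengths in m; the calibration is good to about 2 mm. A picture is of the moment at which its call begins. camera_model takes no time and is no camera call.
- ticket.job_done(): hands the job in; it is judged then, once.
The state is a dict: "time": time; "q": joint angles; "qd": joint speeds; "joint_efforts": joint torques, N m; "ee_pos": TCP position; "tcp_rot": TCP orientation; "wrist_force": force on the tool from outside, world axes, zero at the start; "torque": the same for the moment, N m; "opening": finger opening in m; "grasp_force": force on a finger pad.
Only numpy, scipy, OpenCV 4.12 (cv2) and the standard library are available. Lean on these libraries where they do the work, as an engineer would, in place of code of your own. Each camera call takes 0.05 s, during which the arm holds its last target. There are 200 camera calls.

## Working session

There is one attempt and no reset: what is moved stays moved. The work goes in short steps, Python scripts to look and compute and a tool call to move; the robot and the scene stay as the last step left them, time stands still between calls to the robot, and variables do not carry over. Pictures are saved under pics/ and viewed, at most 10 in all, crops included, and the job is handed in when it is done.

Besides the shell and the picture viewer there is one more tool, called after "Emit:" as a command line: name --argument value ..., lists and objects as JSON in quotes. send_rows: Moves the arm, as the interface text tells. Its arguments: {"type":"object","properties":{"targets":{"type":"string"},"newtons":{"type":"number"}},"required":["targets"]}

```bash
mkdir -p pics
python3 - <<'E'
from workcell import bot,camera,camera_model
import cv2
for n in("top","side"):
    cv2.imwrite(f"pics/{n}0.png",camera(n)); m=camera_model(n); print(n,m["K"].tolist() if hasattr(m["K"],'tolist') else m["K"],m["pose"])
o=bot.get_obs(); print(o["ee_pos"],o["tcp_rot"],o["time"],bot.hold_point_z,o["opening"],o["wrist_force"])
E
```

```text
top [[395.89496384051506, 0.0, 259.53358008165577], [0.0, 395.89496384051506, 190.30875662689908], [0.0, 0.0, 1.0]] [[ 0.01227192 -0.99230181  0.12323359  0.46254996]
 [-0.99983935 -0.01378755 -0.01145358  0.03891132]
 [ 0.0130645  -0.12307323 -0.99231159  0.91694397]
 [ 0.          0.          0.          1.        ]]
side [[397.00385853419704, 0.0, 263.75666008049774], [0.0, 397.00385853419704, 187.83207630511467], [0.0, 0.0, 1.0]] [[-0.94464349 -0.17419857  0.27803512  0.32486423]
 [-0.32737868  0.55654757 -0.76359544  0.63735081]
 [-0.02172253 -0.81234824 -0.58276794  0.54679187]
 [ 0.          0.          0.          1.        ]]
[ 0.18736854 -0.51686355  0.20868553] [-1.79934707e+02  2.77353993e-04  1.99274825e+01] 0.1 0.0187 0.08534245784717086 [ 0.03559886 -0.08636673  0.12295224]
```

View pics/top0.png

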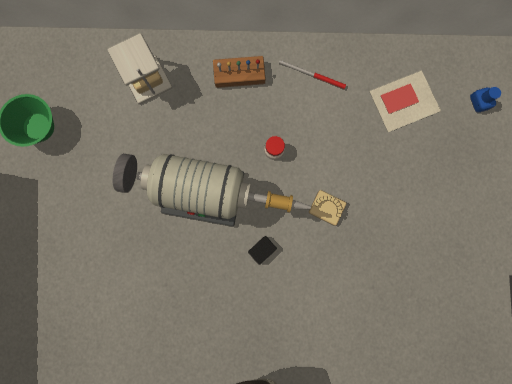

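View pics/side0.png

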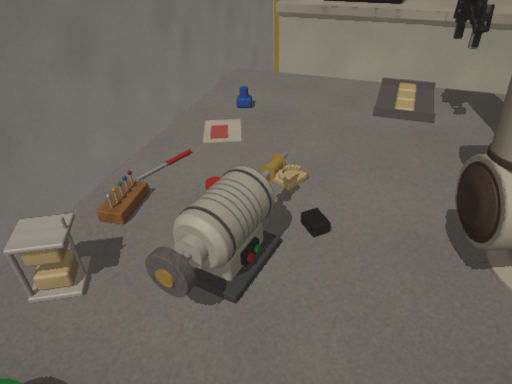

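The top view shows the motor drum at (195,188), the boss at (247,195), the brass grip at (280,202), the felt wheel at (124,173), the jar at (275,148), the block at (262,250) and the model at (329,207). The side view shows the grip at about (272,168).

```bash
cat > h.py <<'E'
import numpy as np,cv2
from workcell import camera_model
def bp(n,u,v,z):
    m=camera_model(n);K=np.array(m["K"]);P=np.array(m["pose"])
    d=P[:3,:3]@np.linalg.solve(K,[u,v,1.]);c=P[:3,3];return c+d*(z-c[2])/d[2]
E
python3 - <<'E'
from h import *
im=cv2.imread("pics/top0.png")
cv2.imwrite("pics/crop.png",cv2.resize(im[130:260,220:360],None,fx=5,fy=4.6,interpolation=cv2.INTER_CUBIC)) if 0 else cv2.imwrite("pics/crop.png",cv2.resize(im[140:260,230:370],None,fx=5,fy=5,interpolation=cv2.INTER_CUBIC))
h=cv2.cvtColor(im,cv2.COLOR_BGR2HSV)
m=cv2.inRange(h,(10,150,90),(25,255,255));m[:, :255]=0;m[:,300:]=0;m[:185]=0;m[220:]=0
p=cv2.findNonZero(m);r=cv2.minAreaRect(p);print(len(p),r,p.reshape(-1,2).min(0),p.reshape(-1,2).max(0))
g=bp("top",*r[0],.11);w=bp("top",124,173,.11);b=bp("top",247,195,.11)
print("grip",g,"wheel",w,"boss",b,np.degrees(np.arctan2(*(g-w)[1::-1])),np.linalg.norm(g-b))
for n,u,v,z in(("jar",275,147,.05),("block",262,250,.028),("model",329,208,.03)):print(n,bp("top",u,v,z))
E
```

```text
314 ((278.8653869628906, 201.17308044433594), (24.906749725341797, 15.297059059143066), 11.309932708740234) [266 192] [292 211]
grip [ 0.54088978 -0.01027709  0.11      ] wheel [0.5947473  0.30868522 0.11      ] boss [0.55271504 0.05517449 0.11      ] -99.58412199754049 0.06651125370021208
jar [ 0.66836962 -0.00451485  0.05      ]
block [0.43941608 0.02153201 0.028     ]
model [ 0.53475518 -0.12814664  0.03      ]
```

View pics/crop.png

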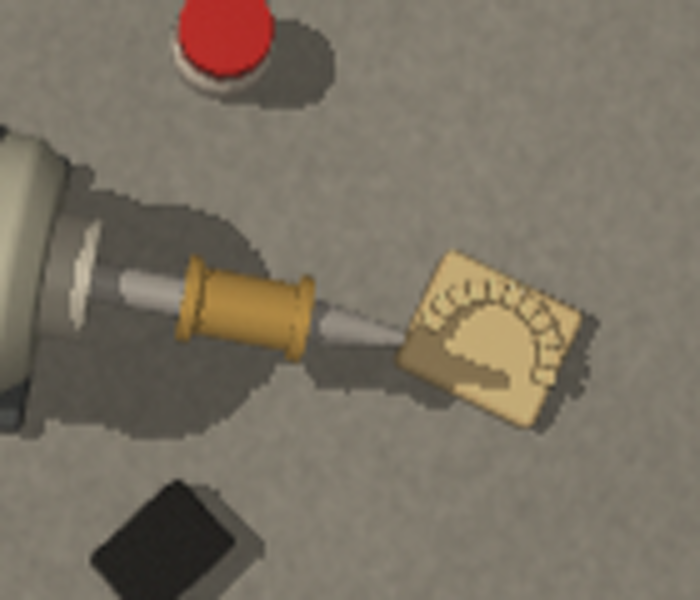

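Grip centre is about (0.541, -0.010), 66 mm from the boss, with the rims 51 mm overall, both matching the given sizes. Motor yaw is about -10°, so the tool yaw should be 80°. I'm moving above it now.

Emit:
send_rows --targets "25 -18 0 -3 0;75 -53 0 -9 0;125 -88 0 -16 0;175 -123 0 -23 0;225 -158 0 -30 0;275 -194 0 -36 0;325 -229 0 -42 0;375 -264 0 -48 0;425 -300 0 -54 0;470 -331 0 -58 0;495 -349 0 -60 0;505 -356 0 -60 0;505 -356 0 -60 0;505 -356 0 -60 0" --newtons 30

```text
time: 1.85
ee_pos: [0.5404, -0.0112, 0.2094]
tcp_rot: [-180.0, 0.0, 79.9]
wrist_force: [0.8, -0.3, 0.2]
opening: 0.0855
grasp_force: 0.0
```

Emit:
send_rows --targets "0 0 20 0 0;0 0 50 0 0;0 0 80 0 0;0 0 105 0 50;0 0 117 0 90;0 0 120 0 110;0 0 120 0 110;0 0 120 0 110"

```text
time: 2.85
ee_pos: [0.5414, -0.0103, 0.0903]
tcp_rot: [179.9, -0.0, 79.9]
wrist_force: [-0.1, 0.9, -0.3]
opening: 0.0484
grasp_force: 0.0
```

Run:
```python
from workcell import bot,camera
import cv2
a=camera("top");b=camera("side");import numpy as np
c=lambda i,x,y:cv2.resize(i[y:y+120,x:x+130],None,fx=3,fy=3,interpolation=cv2.INTER_CUBIC)
cv2.imwrite("pics/a1.png",np.hstack([c(a,220,140),c(b,210,110)]));print(bot.get_obs()["opening"],bot.get_obs()["wrist_force"])
```

```text
0.048382180978936734 [-0.01234747  0.03807349  0.56291776]
```

View pics/a1.png

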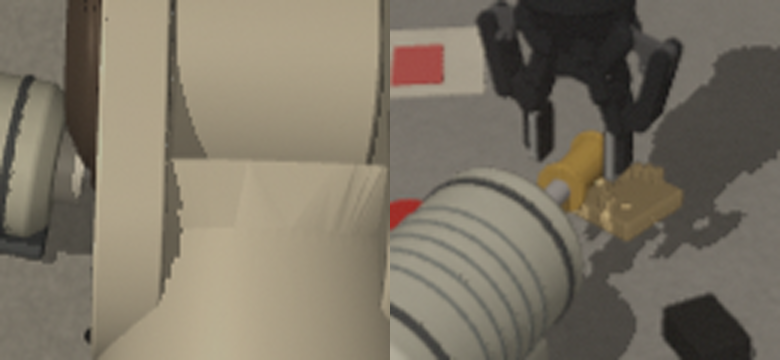

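The arm hides the top view. The side view shows the fingers straddling the waist, so I'm closing.

Emit:
send_rows --targets "0 0 0 0 140;0 0 0 0 165;0 0 0 0 180;0 0 0 0 200;0 0 0 0 200;0 0 0 0 200" --newtons 60

```text
time: 3.7
ee_pos: [0.5413, -0.0103, 0.0897]
tcp_rot: [179.9, -0.0, 79.9]
wrist_force: [3.8, -1.0, 4.0]
opening: 0.0239
grasp_force: 58.6
```

Emit:
send_rows --targets "1 0 0 0 200;2 0 0 0 200;2 0 0 0 200;2 0 0 0 200"

```text
time: 4.2
ee_pos: [0.5416, -0.0084, 0.0896]
tcp_rot: [179.9, 0.0, 79.9]
wrist_force: [2.9, -2.3, 6.3]
opening: 0.0239
grasp_force: 58.7
```

Emit:
send_rows --targets "1 0 0 0 200;2 0 0 0 200;2 0 0 0 200;2 0 0 0 200"

```text
time: 4.7
ee_pos: [0.5419, -0.0065, 0.0897]
tcp_rot: [179.9, 0.0, 79.9]
wrist_force: [2.6, -1.9, 5.5]
opening: 0.0244
grasp_force: 58.8
```

Emit:
send_rows --targets "1 0 0 0 200;2 0 0 0 200;2 0 0 0 200;2 0 0 0 200"

```text
time: 5.2
ee_pos: [0.5422, -0.0052, 0.0896]
tcp_rot: [179.9, 0.1, 79.9]
wrist_force: [2.6, -5.1, 6.3]
opening: 0.0243
grasp_force: 58.8
```

Emit:
send_rows --targets "1 0 0 0 200;2 0 0 0 200;2 0 0 0 200;2 0 0 0 200"

```text
time: 5.7
ee_pos: [0.5424, -0.004, 0.0896]
tcp_rot: [179.9, 0.2, 79.9]
wrist_force: [1.5, -10.0, 6.5]
opening: 0.0241
grasp_force: 58.8
```

Emit:
send_rows --targets "0 0 0 0 200;0 0 0 0 200;0 0 0 0 200"

```text
time: 6.08
ee_pos: [0.5424, -0.004, 0.0896]
tcp_rot: [179.9, 0.2, 79.9]
wrist_force: [1.1, -10.4, 6.3]
opening: 0.0239
grasp_force: 58.8
```

Emit:
send_rows --targets "-1 0 0 0 200;-2 0 0 0 200;-4 0 0 0 200;-6 0 0 0 200;-8 0 0 0 200;-8 0 0 0 200;-8 0 0 0 200"

```text
time: 6.95
ee_pos: [0.5413, -0.0101, 0.0896]
tcp_rot: [179.9, -0.0, 79.9]
wrist_force: [4.0, -0.6, 5.0]
opening: 0.0245
grasp_force: 58.7
```

Emit:
send_rows --targets "-1 0 0 0 200;-3 0 0 0 200;-4 0 0 0 200;-4 0 0 0 200;-4 0 0 0 200"

```text
time: 7.58
ee_pos: [0.5407, -0.0139, 0.0897]
tcp_rot: [179.9, -0.0, 79.9]
wrist_force: [4.2, -0.1, 6.1]
opening: 0.0241
grasp_force: 58.7
```

Emit:
send_rows --targets "-1 0 0 0 200;-2 0 0 0 200;-2 0 0 0 200;-2 0 0 0 200"

```text
time: 8.07
ee_pos: [0.5403, -0.0159, 0.0896]
tcp_rot: [179.9, -0.0, 79.9]
wrist_force: [3.7, 0.9, 5.0]
opening: 0.024
grasp_force: 58.7
```

Emit:
send_rows --targets "-1 0 0 0 200;-2 0 0 0 200;-2 0 0 0 200;-2 0 0 0 200"

```text
time: 8.57
ee_pos: [0.54, -0.0179, 0.0896]
tcp_rot: [179.9, -0.0, 79.9]
wrist_force: [5.5, 0.3, 5.3]
opening: 0.0242
grasp_force: 58.7
```

Emit:
send_rows --targets "-1 0 0 0 200;-2 0 0 0 200;-2 0 0 0 200;-2 0 0 0 200"

```text
time: 9.07
ee_pos: [0.5396, -0.0199, 0.0896]
tcp_rot: [179.9, -0.0, 79.9]
wrist_force: [3.9, 0.3, 5.4]
opening: 0.0241
grasp_force: 58.7
```

Emit:
send_rows --targets "-1 0 0 0 200;-2 0 0 0 200;-2 0 0 0 200;-2 0 0 0 200"

```text
time: 9.57
ee_pos: [0.5392, -0.0219, 0.0896]
tcp_rot: [179.9, -0.0, 79.9]
wrist_force: [3.8, -0.1, 4.9]
opening: 0.0237
grasp_force: 58.7
```

Emit:
send_rows --targets "-1 0 0 0 200;-1 0 0 0 200;-1 0 0 0 200"

```text
time: 9.95
ee_pos: [0.5391, -0.0228, 0.0896]
tcp_rot: [179.9, -0.0, 79.9]
wrist_force: [5.5, 1.9, 4.8]
opening: 0.024
grasp_force: 58.7
```

Emit:
send_rows --targets "-1 0 0 0 200;-1 0 0 0 200;-1 0 0 0 200"

```text
time: 10.32
ee_pos: [0.5389, -0.0238, 0.0896]
tcp_rot: [179.9, -0.0, 79.9]
wrist_force: [4.7, 0.3, 5.1]
opening: 0.0236
grasp_force: 58.7
```

Emit:
send_rows --targets "-1 0 0 0 200;-1 0 0 0 200;-1 0 0 0 200"

```text
time: 10.7
ee_pos: [0.5387, -0.0248, 0.0896]
tcp_rot: [179.9, -0.0, 79.9]
wrist_force: [6.0, -0.2, 5.4]
opening: 0.0241
grasp_force: 58.7
```

Emit:
send_rows --targets "-1 0 0 0 200;-1 0 0 0 200;-1 0 0 0 200"

```text
time: 11.08
ee_pos: [0.5385, -0.0259, 0.0896]
tcp_rot: [179.9, -0.0, 79.9]
wrist_force: [5.7, -0.0, 4.5]
opening: 0.0243
grasp_force: 58.7
```

Emit:
send_rows --targets "-1 0 0 0 200;-1 0 0 0 200;-1 0 0 0 200"

```text
time: 11.45
ee_pos: [0.5384, -0.0266, 0.0896]
tcp_rot: [179.9, -0.1, 79.9]
wrist_force: [5.8, 1.0, 4.3]
opening: 0.0242
grasp_force: 58.7
```

Emit:
send_rows --targets "-1 0 0 0 200;-1 0 0 0 200;-1 0 0 0 200"

```text
time: 11.82
ee_pos: [0.5383, -0.0273, 0.0896]
tcp_rot: [179.9, -0.1, 80.0]
wrist_force: [5.5, 4.2, 4.1]
opening: 0.0243
grasp_force: 58.7
```

Emit:
send_rows --targets "-1 0 0 0 200;-1 0 0 0 200;-1 0 0 0 200;-1 0 0 0 200"

```text
time: 12.32
ee_pos: [0.5382, -0.0279, 0.0896]
tcp_rot: [179.9, -0.1, 80.0]
wrist_force: [5.4, 4.9, 4.6]
opening: 0.0237
grasp_force: 58.6
```

Emit:
send_rows --targets "-1 0 0 0 200;-1 0 0 0 200;-1 0 0 0 200;-1 0 0 0 200;-1 0 0 0 200"

```text
time: 12.95
ee_pos: [0.5381, -0.0285, 0.0896]
tcp_rot: [179.9, -0.2, 80.0]
wrist_force: [6.6, 7.5, 5.0]
opening: 0.0241
grasp_force: 58.6
```

Emit:
send_rows --targets "1 0 0 0 200;3 0 0 0 200;5 0 0 0 200;7 0 0 0 200;9 0 0 0 200;11 0 0 0 200;13 0 0 0 200;15 0 0 0 200;17 0 0 0 200;19 0 0 0 200;21 0 0 0 200;23 0 0 0 200;24 0 0 0 200;24 0 0 0 200;24 0 0 0 200"

```text
time: 14.82
ee_pos: [0.5419, -0.0067, 0.0896]
tcp_rot: [179.9, 0.0, 79.9]
wrist_force: [4.1, -1.1, 6.4]
opening: 0.024
grasp_force: 58.8
```

Emit:
send_rows --targets "1 0 0 0 200;2 0 0 0 200;2 0 0 0 200;2 0 0 0 200"

```text
time: 15.32
ee_pos: [0.5421, -0.0054, 0.0896]
tcp_rot: [179.9, 0.1, 79.9]
wrist_force: [3.5, -5.3, 7.0]
opening: 0.0244
grasp_force: 58.9
```

Emit:
send_rows --targets "1 0 0 0 200;1 0 0 0 200;1 0 0 0 200;1 0 0 0 200"

```text
time: 15.82
ee_pos: [0.5422, -0.0048, 0.0896]
tcp_rot: [179.9, 0.2, 79.9]
wrist_force: [3.4, -6.9, 5.6]
opening: 0.0236
grasp_force: 58.9
```

Emit:
send_rows --targets "-1 0 0 0 200;-3 0 0 0 200;-5 0 0 0 200;-7 0 0 0 200;-9 0 0 0 200;-11 0 0 0 200;-12 0 0 0 200;-13 0 0 0 200;-13 0 0 0 200;-13 0 0 0 200;-13 0 0 0 200"

```text
time: 17.2
ee_pos: [0.5403, -0.016, 0.0896]
tcp_rot: [179.9, -0.0, 79.9]
wrist_force: [5.4, 1.3, 5.5]
opening: 0.0239
grasp_force: 58.7
```

Emit:
send_rows --targets "-0.3 0 0 0 200;-0.3 0 0 0 200;-0.3 0 0 0 160;-0.3 0 0 0 130;-0.3 0 0 0 100;-0.3 0 0 0 60;-0.3 0 0 0 20;-0.3 0 0 0 0;-0.3 0 0 0 0;-0.3 0 0 0 0;-0.3 0 0 0 0"

```text
time: 18.58
ee_pos: [0.5398, -0.0165, 0.0893]
tcp_rot: [-180.0, 0.0, 79.9]
wrist_force: [0.2, 0.6, -0.2]
opening: 0.0852
grasp_force: 0.0
```

Emit:
send_rows --targets "0 0 -10 0 0;0 0 -30 0 0;0 0 -60 0 0;0 0 -90 0 0;0 0 -120 0 0;0 0 -140 0 0;0 0 -140 0 0;-50 0 -140 0 0;-100 0 -140 0 0;-150 0 -140 0 0;-200 0 -140 0 0;-250 0 -140 0 0;-270 0 -140 0 0;-270 0 -140 0 0"

```text
time: 20.32
ee_pos: [0.4921, -0.283, 0.2284]
tcp_rot: [-179.9, -0.0, 79.8]
wrist_force: [0.3, 0.1, -0.5]
opening: 0.0853
grasp_force: 0.0
```

Run:
```python
from workcell import bot,camera
from h import *
im=camera("top");h=cv2.cvtColor(im,cv2.COLOR_BGR2HSV)
m=cv2.inRange(h,(10,150,90),(25,255,255));m[:, :255]=0;m[:,310:]=0;m[:185]=0;m[225:]=0
p=cv2.findNonZero(m);r=cv2.minAreaRect(p);print(len(p),r,bp("top",*r[0],.11),bot.get_obs()["opening"])
cv2.imwrite("pics/end.png",im)
```

```text
318 ((281.8080139160156, 201.55601501464844), (25.222848892211914, 15.294707298278809), 10.304845809936523) [ 0.54018367 -0.01631345  0.11      ] 0.08564424798520177
```

View pics/end.png

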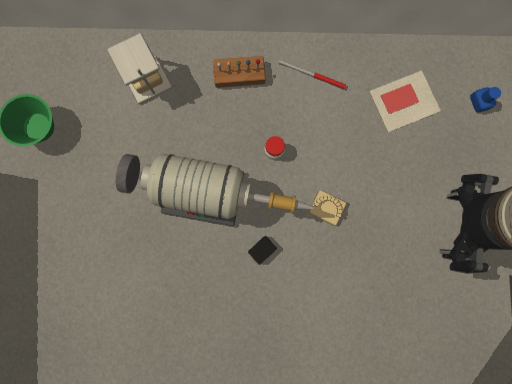

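The grip is now at (282,202). It moved 6.0 mm out in the image, the same as the tool's shift, so nothing slipped. The model, jar and block look undisturbed, and the gripper is clear of everything.

```bash
python3 -c "
from workcell import ticket;print(ticket.job_done())"
```

```text
the job is handed in; nothing more can be done
None
```

I felt the spindle on its inner stop (about 8 N), then its outer stop (about 7 N), left it at my measured midpoint between them, let go and handed the job in; no verdict came back.

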